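Pack the demo parts and peel off a dust cover

TASK

We are packing up the stand: put the small upright white meter (not the big one lying flat) and the aluminium can upright into the free spaces of the black transit case, standing on its floor beside what is already there, without dropping them. Then peel the top blue dust cover off the sticky stack by its orange corner tab: raise that corner about 5 cm first so that the cover tips up while the opposite corner still sits on the stack, leaving the rest of the stack in place. Bring it over the packed case and finish while holding it there by the tab, level, centred and squared up with the case, right way up, with its rim about a hand's breadth above the meter and the can, touching nothing else; do not put it down and do not disturb the other things on the table.

Things in the scene. Friction and masses are not known exactly. Their poses are not given: they have to be found in the camera images.
- meter: white meter module to pack, a block 48 (x) by 100 (y) by 85 mm tall with a dark display on top, about 0.35 kg, standing on the table; origin at the centre of its underside, z up. Grip it across its 48 mm width, near the top
- can: upright aluminium capacitor can with a blue band to pack, 50 mm diameter, 85 mm tall, about 0.25 kg; origin at the centre of its underside, z up
- case: black open case fixed to the table, 172 (x) by 116 (y) mm outside, walls 4 thick, 45 high, floor 5 mm up; origin at the centre of its underside. Cross walls (3 mm, tops 35 mm up) make three compartments along x, 56, 44, 58 mm wide by 108 (y): -x one empty, for the meter; middle: battery; +x one: gateway at its +y end, -y end free for the can
- slot_meter (a point): point on the case's inner floor, centre of the empty 56 (case x) by 108 (case y) mm compartment for the meter (its 48 mm width along case x; either way round)
- slot_can (a point): point on the case's inner floor, centre of the free space for the can: 58 mm (case x) by about 58 mm (case y)
- battery: yellow and black battery block 40 by 104 by 38 mm lying in the middle compartment; stays there (origin: centre of underside)
- gateway: green gateway box 53 by 46 by 38 mm at the +y end of the third compartment; stays in the case (origin: centre of underside)
- cover: top blue dust cover, an upside-down tray, 0.08 kg: flange 206 (x) by 152 (y) mm, 50 mm high; origin under its centre at its lowest edge (10 mm lugs under the flange corners; flange 10 to 14 mm up), z up through the crown. Nests 36 mm above the table on the stack, which clings to its short edges (a few N at each end of them) until that end has risen 10 mm
- cover_tab (a point): middle of the orange upright tab at the cover's -x, +y corner: (-119, 88, 36) mm in its frame. A fin 10 mm thick, 28 long, 36 tall (14 to 50 mm above the cover's origin); its length runs along the line from the cover's centre out through that corner, so pinch it across that line; nothing stands beside it
- cover_far (a point): corner of the top cover's flange opposite to the tab: (103, -76, 12) mm in the cover's frame
- stack: the rest of the nested stack: two more blue covers without upright tab on a dark steel base plate 250 by 190 by 8 mm, 2 kg in all, standing loose on the table; origin at the centre of its underside, axes as the top cover's, whose origin lies 36 mm above it. Four small black sprung rubber pads at the short (x) ends grip the top cover's flange
- mouse: black computer mouse, bystander, 64 mm across and 34 mm high (origin: centre of underside)
- radio: small black and brass radio, bystander, 50 by 100 by 65 mm with a carrying loop up to 78 mm (origin: centre of underside)
- wall_meter: white electricity meter lying on its back, bystander, 110 by 130 by 62 mm (origin: centre of underside)
- storage_model: white model storage cabinet, bystander, 70 by 120 by 120 mm (origin: centre of underside)

How it is judged:
On the way, in this order (a step that is already met when the one before it is completed fails the run):
1. the meter and the can stand in the case, released, with the cover still on its stack (z of meter in the frame of case between 0 and 0.012 m and x of meter in the frame of case between -0.082 and 0.082 m and y of meter in the frame of case between -0.054 and 0.054 m and angle between each of meter, can's own z axis and vertical below 0.12 rad and z of can in the frame of case between 0 and 0.012 m and x of can in the frame of case between -0.082 and 0.082 m and y of can in the frame of case between -0.054 and 0.054 m and contact force between the fingers and meter below 0.1 N and contact force between the fingers and can below 0.1 N and distance of cover from where it was at the start of the episode below 0.006 m), for 0.2 s.
2. the cover is tipped up by its tab corner while the opposite corner still sits on the stack (angle between cover's own z axis and vertical above 0.12 rad and z of cover_far in the frame of stack below 0.06 m and z of cover_tab in the frame of stack above 0.097 m), for 0.05 s.
At the end, for the whole second after the job is handed in: Meter and can upright on the case floor beside battery and gateway; cover held by its tab, level (0.2 rad), centred on the case (45 mm each way), squared (0.25 rad), lowest edge 120 to 290 mm above the case's underside, still, touching nothing else; rest of the stack within 12 mm of its start (z of meter in the frame of case between 0 and 0.012 m and x of meter in the frame of case between -0.082 and 0.082 m and y of meter in the frame of case between -0.054 and 0.054 m and angle between each of meter, can, battery, gateway's own z axis and vertical below 0.12 rad and z of can in the frame of case between 0 and 0.012 m and x of can in the frame of case between -0.082 and 0.082 m and y of can in the frame of case between -0.054 and 0.054 m and z of battery in the frame of case between 0 and 0.012 m and x of battery in the frame of case between -0.082 and 0.082 m and y of battery in the frame of case between -0.054 and 0.054 m and z of gateway in the frame of case between 0 and 0.012 m and x of gateway in the frame of case between -0.082 and 0.082 m and y of gateway in the frame of case between -0.054 and 0.054 m and contact force between each of the fingers, cover and meter below 0.1 N and contact force between each of the fingers, cover and can below 0.1 N and x of cover in the frame of case between -0.045 and 0.045 m and y of cover in the frame of case between -0.045 and 0.045 m and z of cover in the frame of case between 0.12 and 0.29 m and angle between cover's own z axis and vertical below 0.2 rad and angle between the x axis of cover and the x axis of case, either way round below 0.25 rad and contact force between the fingers and cover above 1 N and distance between the grasp point and cover_tab below 0.04 m and linear speed of cover below 0.03 m/s and angular speed of cover below 0.2 rad/s and contact force between cover and case below 0.1 N and contact force between cover and stack below 0.1 N and distance of stack from where it was at the start of the episode below 0.012 m and angle between stack's own z axis and vertical below 0.05 rad); the arm keeps its last pose, push and grip.
It fails at once if a bystander (mouse, radio, lying meter or model cabinet) was knocked more than 40 mm out of place (distance of any of mouse, radio, wall_meter, storage_model from where it was at the start of the episode above 0.04 m).
It fails at once if the rest of the stack was dragged along (moved more than 20 mm) (distance of stack from where it was at the start of the episode above 0.02 m).
It fails at once if the meter or the can was dropped ((contact force between the fingers and meter below 0.05 N and linear speed of meter above 0.7 m/s) or (contact force between the fingers and can below 0.05 N and linear speed of can above 0.7 m/s)).
It also fails if it takes over 67 s, if anything falls off the work surface, if the arm or the gripper's body presses on something with over 40 N, if the wrist force passes 120 N, or if a joint passes its speed limit or range.

ROBOT

A 6-joint arm with a two-finger parallel gripper is mounted at the origin on the work surface. World frame = base frame: x ahead of the robot, y to its left, z up, the work surface at z = 0. Lengths are in m, angles in rad, forces in N, time in s.
With the tool pointing down it reaches from about 0.375 to 0.975 m from the base axis. Payload 3.8 kg.
Tool frame: the origin (TCP) lies midway between the tips of the shut fingers; the grasp point (between the pads) lies 19 mm behind it; z points along the fingers, y is the direction in which the jaws open and shut (so a half turn about z gives the same grasp; the last joint's range is limited). The gripper opens to 85 mm and grips with 20 to 120 N. Pads are 22 mm wide; open, the fingers measure 114 mm over their backs; the gripper's body (76 mm by 85 mm) begins 54 mm behind the grasp point. The pads swing forward as they close: fully open they stand 13 mm farther back than shut.
Start: joints at [-1.154, 0.264, 1.604, -0, 1.274, -0.037], TCP at [0.296, -0.607, 0.231] pointing down, gripper open.
Joint ranges: [-2.63, 2.63], [-0.94, 2.18], [0.31, 2.57], [-1.31, 4.45], [0, 2.66], [-2.55, 2.55]. Speed limits (rad/s): [2.57, 2.57, 3.14, 3.14, 3.14, 3.14].

INTERFACE

Orientations are given as a rotation vector (axis times angle).
In Python, from workcell import bot gives the robot as it stands.
- The arm moves only by the tool drive_tool, never from a script. Its argument "deltas" is a list of rows, each an object with "hand": the opening, from 0 (shut) to 1 (fully open); "offset": the shift along the world's x, y, z in cm, a list of three; "angular": the turn, a rotation vector about the world's x, y, z in degrees, a list of three. A call has 1 to 8 rows; each row is the pose to reach, as a shift and turn from the pose commanded when the call began; what a row does not reach only later rows make up. A row lasts 1/8 s, in which the tool goes at most 62.5 mm and 10.7 degrees, less where a joint would pass 70% of its speed; a pose out of reach is approached as far as the arm can. A call with a gripper value outside its range is refused whole. The fingers move at their own pace and stop on an object; "force" is the grip in N (left out, the last holds). Time passes only in rows, so rows that repeat a pose let the fingers close. It gives the time, the measured TCP pose, the force and the opening at its end, in the units of the state.
- bot.read_state(): the state, without advancing time (a new reading comes with each control period).
- bot.read_camera(name): name is "scene" or "top" or "wrist"; returns a dict with "frame" (420x560x3 uint8, blue, green, red), "mtx" (3x3 intrinsics, pixels), "R" (3x3) and "t" (3): a world point X has camera coordinates R X + t. Camera axes: x right, y down, z forward; pixel columns grow to the right and rows downward; lengths in m; the calibration is good to about 2 mm. A picture is of the moment at which its call begins. There is no depth.
- bot.finish_job(): hands the job in, once; it reports no verdict.
The state is a dict: "time": time; "q": joint angles; "joint_vel": joint speeds; "joint_torque": joint torques, N m; "tool_pos": TCP position; "tcp_rot": TCP orientation; "wrist_force": force on the tool from outside, world axes, zero at the start; "torque": the same for the moment, N m; "width": opening from 0.0 (shut) to 1.0 (fully open).
Only numpy, scipy, OpenCV 4.12 (cv2) and the standard library are available. Lean on these libraries where they do the work, as an engineer would, in place of code of your own. Each camera call takes 0.05 s, during which the arm holds its last target. There are 200 camera calls.

## Working session

There is one attempt and no reset: what is moved stays moved. The work goes in short steps, Python scripts to look and compute and a tool call to move; the robot and the scene stay as the last step left them, time stands still between calls to the robot, and variables do not carry over. Pictures are saved under pics/ and viewed, about 8 in all and at most 12, crops included, and the job is handed in when it is done.

Besides the shell and the picture viewer there is one more tool, called by a JSON object that holds its "api" and its "payload", one argument or row to a line. drive_tool: Moves the arm, as the interface text tells. Its arguments: {"type":"object","properties":{"deltas":{"type":"array"},"force":{"type":"number"}},"required":["deltas"]}

```bash
mkdir -p pics
python3 - <<'E'
from workcell import bot
import cv2,numpy as np,json
for n in("top","scene"):
    c=bot.read_camera(n); cv2.imwrite(f"pics/{n}0.png",cv2.resize(c["frame"],(800,600),interpolation=cv2.INTER_CUBIC)); np.savez(f"{n}0.npz",**c)
    print(n,c["mtx"].round(1).tolist(),c["R"].round(3).tolist(),c["t"].round(3).tolist())
print(bot.read_state())
E
```

```text
top [[533.5, 0.0, 279.3], [0.0, 533.5, 204.1], [0.0, 0.0, 1.0]] [[-0.022, -1.0, 0.003], [-0.986, 0.021, -0.167], [0.167, -0.007, -0.986]] [0.005, 0.578, 1.549]
scene [[455.7, 0.0, 288.8], [0.0, 455.7, 197.7], [0.0, 0.0, 1.0]] [[0.527, 0.85, 0.011], [0.73, -0.446, -0.517], [-0.435, 0.281, -0.856]] [-0.286, -0.389, 1.648]
{'time': 0.1, 'q': array([-1.15389059e+00,  2.64724143e-01,  1.60526004e+00,  4.95492022e-06,
        1.27375825e+00, -3.68954395e-02]), 'joint_vel': array([-1.24022254e-05, -1.12040402e-03, -3.39251073e-03,  3.34153319e-04,
        3.77906707e-04,  1.21307579e-03]), 'joint_torque': array([ 5.68583127e-04, -5.16707325e+01, -3.68589306e+01, -5.54913743e-05,
        6.31052055e-03, -1.64654944e-05]), 'tool_pos': array([ 0.29563227, -0.60604723,  0.23004314]), 'tcp_rot': array([-3.05901094e+00, -7.06251065e-01,  6.30038248e-04]), 'wrist_force': array([ 0.42925664, -0.51107448,  0.77869744]), 'torque': array([0.00147211, 0.01472033, 0.03046491]), 'width': 1.0020404735410309}
```

View pics/top0.png

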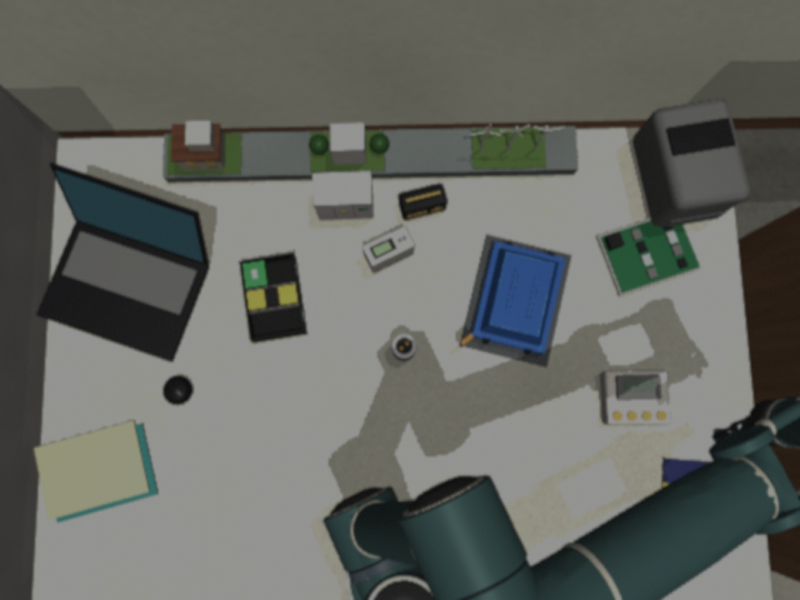

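View pics/scene0.png

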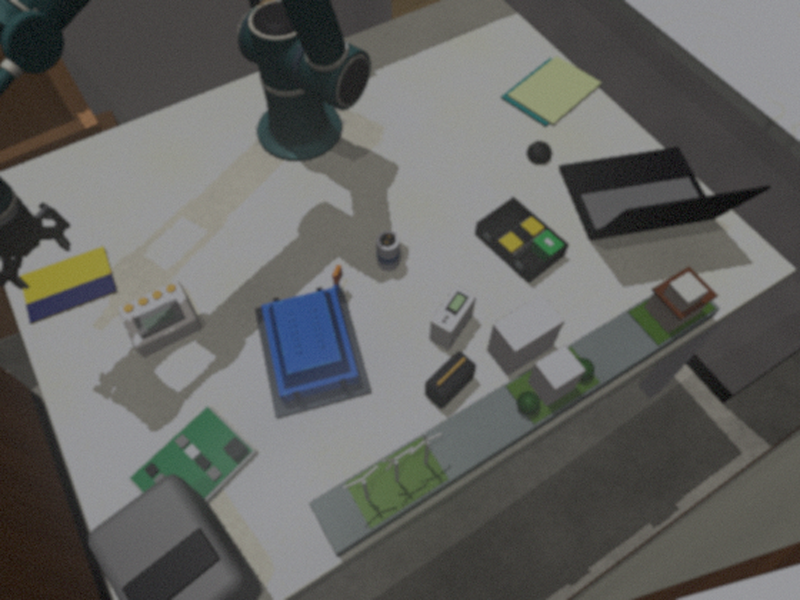

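Run:
```python
import cv2,numpy as np
f=np.load("top0.npz")["frame"]
g=lambda a:cv2.convertScaleAbs(a,alpha=1.6)
cv2.imwrite("pics/a.png",g(cv2.resize(f[120:260,160:320],None,fx=5,fy=4.2,interpolation=cv2.INTER_CUBIC)))
cv2.imwrite("pics/b.png",g(cv2.resize(f[155:265,310:410],None,fx=5.4,fy=5.4,interpolation=cv2.INTER_CUBIC)))
```

```text
(no output)
```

View pics/a.png

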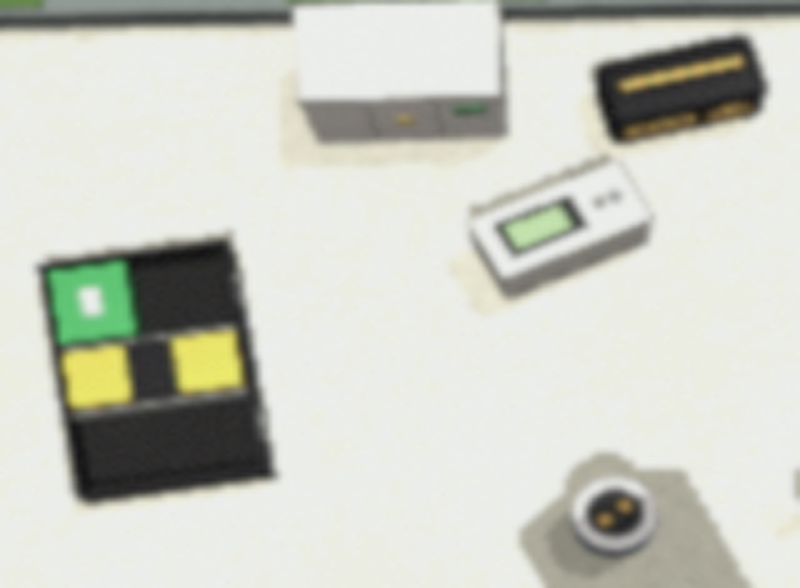

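View pics/b.png

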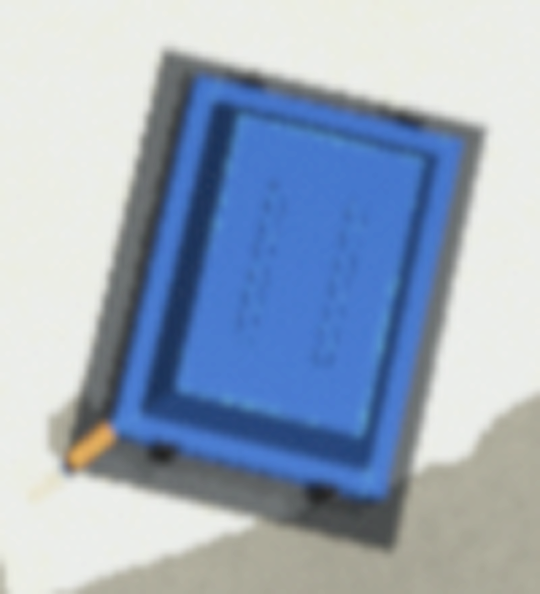

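```bash
cat > h.py <<'E'
import numpy as np,cv2
from scipy.optimize import least_squares
def proj(c,X): 
    p=(c["R"]@np.atleast_2d(X).T+np.reshape(c["t"],(3,1))); p=c["mtx"]@p; return (p[:2]/p[2]).T
def rect(pose,a,b,z):  # ++,+-,--,-+
    x,y,w=pose; s=np.array([[a,b],[a,-b],[-a,-b],[-a,b]])/2
    R=np.array([[np.cos(w),-np.sin(w)],[np.sin(w),np.cos(w)]])
    return np.c_[s@R.T+[x,y],np.full(4,z)]
def fit(c,px,a,b,z,p0):
    f=lambda p:(proj(c,rect(p,a,b,z))-px).ravel()
    r=least_squares(f,p0); return r.x,f(r.x).round(1)
def ray(c,px,z):
    d=c["R"].T@np.linalg.solve(c["mtx"],[*px,1]); o=-c["R"].T@np.ravel(c["t"]); return o+d*(z-o[2])/d[2]
E
python3 - <<'E'
from h import *
np.set_printoptions(precision=4,suppress=True)
c=dict(np.load("top0.npz"))
A=lambda l:np.array(l)/[5,4.2]+[160-.4,120-.4]
B=lambda l:np.array(l)/5.4+[310-.4,155-.4]
for n,px,a,b,z in[("case",A([(40,265),(230,238),(273,478),(82,498)]),.172,.116,.045),
 ("meter",A([(470,215),(612,158),(653,213),(508,281)]),.048,.1,.085),
 ("cover",B([(197,77),(465,138),(385,500),(118,432)]),.206,.152,.05),
 ("plate",B([(165,50),(485,128),(392,550),(75,475)]),.25,.19,.008)]:
    p,r=fit(c,px,a,b,z,[.6,0,0]); print(n,p,np.degrees(p[2]),r)
    w=p[2];R=np.array([[np.cos(w),-np.sin(w)],[np.sin(w),np.cos(w)]])
    L=lambda v:p[:2]+R@v
    if n=="case":
        print("slot_meter",L([-.054,0]),"slot_can",L([.053,-.025]),"final tab",L([-.119,.088]))
    if n=="cover": print("tab",L([-.119,.088]))
print("can",ray(c,A([613,513]),.085),"tab",ray(c,B([92,447]),.086))
print("mouse",ray(c,[178*.7,390*.7],.03))
E
```

```text
case [0.5747 0.258  0.1448] 8.294935501421012 [ 0.2  0.1  0.3  0.3 -0.  -1.  -0.5  0.6]
slot_meter [0.5213 0.2502] slot_can [0.6308 0.2409] final tab [0.4443 0.3279]
meter [0.6714 0.0131 0.4693] 26.886469533709526 [-0.6  1.2  0.9 -0.7  0.3  0.1 -0.6 -0.5]
cover [ 0.5629 -0.2588 -0.2625] -15.04130004464417 [ 0.2 -0.  -0.3  0.4  0.4 -0.4 -0.3  0. ]
tab [ 0.4709 -0.143 ]
plate [ 0.5622 -0.2587 -0.2581] -14.789577404542689 [-0.3  0.3  0.3 -0.1  1.3  0.3 -1.3 -0.5]
can [ 0.4617 -0.0129  0.085 ] tab [ 0.4715 -0.1417  0.086 ]
mouse [0.3845 0.4553 0.03  ]
```

{"api": "drive_tool", "payload": {
  "deltas": [
    {"hand":1,"offset":[10,15,0],"angular":[0,0,22]},
    {"hand":1,"offset":[37.5,61.9,-1],"angular":[0,0,91]},
    {"hand":1,"offset":[37.5,61.9,-1],"angular":[0,0,91]},
    {"hand":1,"offset":[37.5,61.9,-1],"angular":[0,0,91]},
    {"hand":1,"offset":[37.5,61.9,-1],"angular":[0,0,91]},
    {"hand":1,"offset":[37.5,61.9,-1],"angular":[0,0,91]},
    {"hand":1,"offset":[37.5,61.9,-1],"angular":[0,0,91]},
    {"hand":1,"offset":[37.5,61.9,-1],"angular":[0,0,91]}
  ]
}}

```text
time: 1.1
tool_pos: [0.5562, -0.1777, 0.2243]
tcp_rot: [-1.75, -2.609, 0.0]
wrist_force: [0.2, -1.1, -0.6]
width: 1.002
```

{"api": "drive_tool", "payload": {
  "deltas": [
    {"hand":1,"offset":[11.5,19.1,-1],"angular":[0,0,4.6]},
    {"hand":1,"offset":[11.5,19.1,-1],"angular":[0,0,4.6]},
    {"hand":1,"offset":[11.5,19.1,-1],"angular":[0,0,4.6]},
    {"hand":1,"offset":[11.5,19.1,-1],"angular":[0,0,4.6]},
    {"hand":1,"offset":[11.5,19.1,-1],"angular":[0,0,4.6]}
  ]
}}

```text
time: 1.72
tool_pos: [0.6711, 0.0142, 0.2134]
tcp_rot: [-1.646, -2.674, 0.001]
wrist_force: [0.1, -0.6, -0.7]
width: 0.998
```

```bash
cat > look.py <<'E'
from workcell import bot
import sys,cv2,numpy as np
n,o=sys.argv[1:3]
c=bot.read_camera(n); np.savez(o+".npz",**c)
f=c["frame"]; cv2.imwrite(f"pics/{o}.png",cv2.convertScaleAbs(cv2.resize(f,(800,600),interpolation=cv2.INTER_CUBIC),alpha=1.4))
s=bot.read_state(); r=s["tcp_rot"]; print(s["time"],s["tool_pos"].round(4),r.round(3),"J",(2*np.degrees(np.arctan2(r[1],r[0]))-90+180)%180, s["q"].round(2),s["wrist_force"].round(1),s["width"])
E
python3 look.py wrist w1
```

```text
1.775 [0.6705 0.0125 0.2136] [-1.648e+00 -2.673e+00  2.000e-03] J 26.68323768507173 [-0.02  0.27  1.63 -0.    1.24 -0.48] [ 0.2 -1.3  0.8] 1.0009668261957951
```

View pics/w1.png

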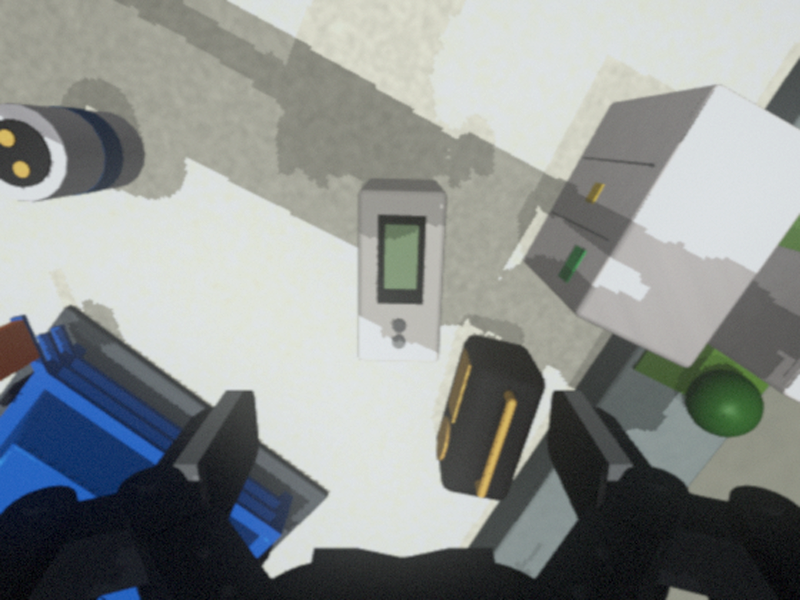

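Run:
```python
from h import *
c=dict(np.load("w1.npz"))
px=np.array([(446,193),(439,361),(359,360),(358,192)])*.7-.15
p,r=fit(c,px,.048,.1,.085,[.67,.01,.47]); print(p,np.degrees(p[2]),r)
print("can",ray(c,np.array([22,153])*.7,.085))
```

```text
[0.66837306 0.01499017 0.44978403] 25.77072635828137 [ 0.9 -1.3  0.6  2.  -0.5  1.8 -1.  -1.7]
can [ 0.46264735 -0.01166941  0.085     ]
```

{"api": "drive_tool", "payload": {
  "deltas": [
    {"hand":1,"offset":[-0.2,0.1,-6],"angular":[0,0,-0.7]},
    {"hand":1,"offset":[-0.2,0.1,-12],"angular":[0,0,-0.7]},
    {"hand":1,"offset":[-0.2,0.1,-16.2],"angular":[0,0,-0.7]},
    {"hand":1,"offset":[-0.2,0.1,-16.2],"angular":[0,0,-0.7]},
    {"hand":0,"offset":[-0.2,0.1,-16.2],"angular":[0,0,-0.7]},
    {"hand":0,"offset":[-0.2,0.1,-16.2],"angular":[0,0,-0.7]},
    {"hand":0,"offset":[-0.2,0.1,-16.2],"angular":[0,0,-0.7]},
    {"hand":0,"offset":[-0.2,0.1,-16.2],"angular":[0,0,-0.7]}
  ],
  "force": 50
}}

```text
time: 2.78
tool_pos: [0.671, 0.0119, 0.0563]
tcp_rot: [1.666, 2.658, 0.003]
wrist_force: [-1.1, -2.1, 6.5]
width: 0.551
```

{"api": "drive_tool", "payload": {
  "deltas": [
    {"hand":0,"offset":[0,0,0],"angular":[0,0,0]},
    {"hand":0,"offset":[0,0,0],"angular":[0,0,0]}
  ]
}}

```text
time: 3.02
tool_pos: [0.6709, 0.0119, 0.0563]
tcp_rot: [1.666, 2.658, 0.003]
wrist_force: [-1.5, -1.8, 6.9]
width: 0.551
```

{"api": "drive_tool", "payload": {
  "deltas": [
    {"hand":0,"offset":[0,0,4],"angular":[0,0,0]},
    {"hand":0,"offset":[0,0,9],"angular":[0,0,0]},
    {"hand":0,"offset":[-2,3,12],"angular":[0,0,0]},
    {"hand":0,"offset":[-5,8,12],"angular":[0,0,-6]},
    {"hand":0,"offset":[-8,13,12],"angular":[0,0,-12]},
    {"hand":0,"offset":[-11,18,12],"angular":[0,0,-17.8]},
    {"hand":0,"offset":[-14.7,23.6,12],"angular":[0,0,-17.8]},
    {"hand":0,"offset":[-14.7,23.6,12],"angular":[0,0,-17.8]}
  ]
}}

```text
time: 4.03
tool_pos: [0.5187, 0.2516, 0.1728]
tcp_rot: [-2.053, -2.376, -0.0]
wrist_force: [-0.0, -0.7, -4.1]
width: 0.555
```

```bash
python3 look.py wrist w2
```

```text
4.075 [0.5198 0.2505 0.1729] [-2.055 -2.376 -0.   ] J 8.284922580650232 [0.41 0.12 1.88 0.   1.14 0.26] [-0.2  0.9 -3.6] 0.5541376604323457
```

View pics/w2.png

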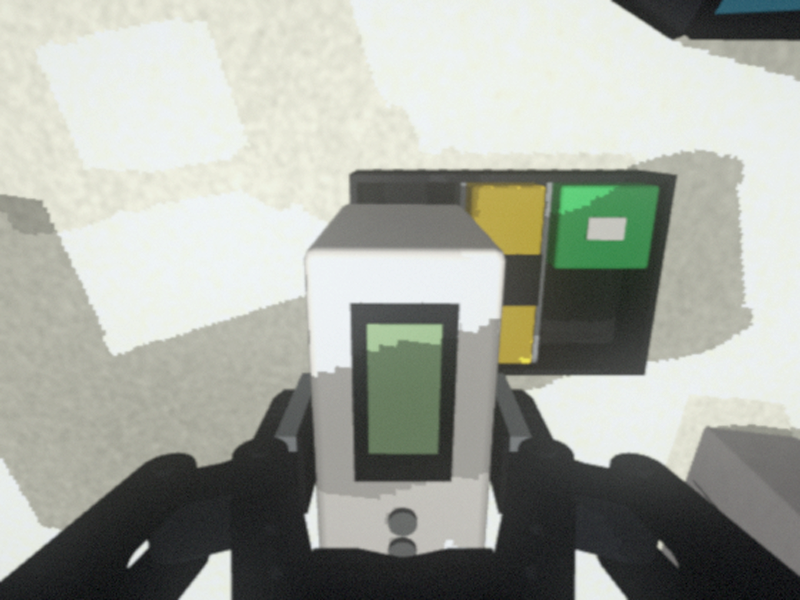

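Run:
```python
from h import *
c=dict(np.load("w2.npz")); np.set_printoptions(precision=4,suppress=True)
s=lambda l:np.array(l)*.7-.15
px=s([(676,176),(646,374),(350,173)])
f=lambda p:(proj(c,rect(p,.172,.116,.045)[[0,1,3]])-px).ravel()
r=least_squares(f,[.575,.258,.14]);C=r.x;print("case",C,np.degrees(C[2]),f(C).round(1))
pm=s([(503,254),(306,254),(462,206),(346,206)])
def g(p):
    t=rect([p[0],p[1],p[3]],.048,.1,p[2]+.085)[[0,3]];b=rect([p[0],p[1],p[3]],.048,.1,p[2])[[0,3]]
    return (proj(c,np.r_[t,b])-pm).ravel()
r=least_squares(g,[.52,.25,.12,.14]);M=r.x;print("meter",M,np.degrees(M[3]),g(M).round(1))
w=C[2];R=np.array([[np.cos(w),-np.sin(w)],[np.sin(w),np.cos(w)]])
sm=C[:2]+R@[-.054,0];print("slot",sm,"move",sm-M[:2],"in case frame",R.T@(sm-M[:2]))
```

```text
case [0.5745 0.262  0.1433] 8.21256340132039 [ 1.5 -1.1 -0.6  1.3 -1.   0.4]
meter [0.5182 0.2528 0.1097 0.146 ] 8.363980726949343 [-0.  -0.6  0.  -0.6  0.9  1.1 -0.9  1.1]
slot [0.521  0.2543] move [0.0028 0.0016] in case frame [0.003  0.0012]
```

{"api": "drive_tool", "payload": {
  "deltas": [
    {"hand":0,"offset":[0.2,0.05,-3],"angular":[0,0,0]},
    {"hand":0,"offset":[0.2,0.05,-6],"angular":[0,0,0]},
    {"hand":0,"offset":[0.2,0.05,-7.5],"angular":[0,0,0]},
    {"hand":0,"offset":[0.2,0.05,-8.5],"angular":[0,0,0]},
    {"hand":0,"offset":[0.2,0.05,-9.5],"angular":[0,0,0]},
    {"hand":0,"offset":[0.2,0.05,-10.3],"angular":[0,0,0]},
    {"hand":0,"offset":[0.2,0.05,-10.8],"angular":[0,0,0]},
    {"hand":0,"offset":[0.2,0.05,-10.8],"angular":[0,0,0]}
  ]
}}

```text
time: 5.08
tool_pos: [0.5235, 0.2489, 0.0644]
tcp_rot: [-2.06, -2.372, 0.001]
wrist_force: [-0.4, 0.5, -4.6]
width: 0.551
```

{"api": "drive_tool", "payload": {
  "deltas": [
    {"hand":0,"offset":[0,0,-0.2],"angular":[0,0,0]},
    {"hand":0,"offset":[0,0,-0.35],"angular":[0,0,0]},
    {"hand":0,"offset":[0,0,-0.35],"angular":[0,0,0]}
  ]
}}

```text
time: 5.45
tool_pos: [0.524, 0.2491, 0.0615]
tcp_rot: [2.06, 2.372, 0.001]
wrist_force: [-0.5, -0.1, -3.4]
width: 0.553
```

{"api": "drive_tool", "payload": {
  "deltas": [
    {"hand":0,"offset":[0,0,-0.15],"angular":[0,0,0]},
    {"hand":0,"offset":[0,0,-0.25],"angular":[0,0,0]},
    {"hand":0,"offset":[0,0,-0.25],"angular":[0,0,0]}
  ]
}}

```text
time: 5.82
tool_pos: [0.524, 0.2493, 0.0613]
tcp_rot: [2.06, 2.372, 0.001]
wrist_force: [-5.9, -0.9, 10.3]
width: 0.553
```

{"api": "drive_tool", "payload": {
  "deltas": [
    {"hand":0.8,"offset":[0,0,0.25],"angular":[0,0,0]},
    {"hand":0.9,"offset":[0,0,0.3],"angular":[0,0,0]},
    {"hand":1,"offset":[0,0,0.4],"angular":[0,0,0]},
    {"hand":1,"offset":[0,0,4],"angular":[0,0,0]},
    {"hand":1,"offset":[0,0,9],"angular":[0,0,0]},
    {"hand":1,"offset":[0,-3,13],"angular":[0,0,0]},
    {"hand":1,"offset":[-1.5,-9,13],"angular":[0,0,0]},
    {"hand":1,"offset":[-3,-15,13],"angular":[0,0,0]}
  ]
}}

```text
time: 6.82
tool_pos: [0.494, 0.0978, 0.1897]
tcp_rot: [2.057, 2.372, 0.002]
wrist_force: [0.6, -0.9, -0.2]
width: 1.004
```

{"api": "drive_tool", "payload": {
  "deltas": [
    {"hand":1,"offset":[-1.7,-6,0],"angular":[0,0,0]},
    {"hand":1,"offset":[-3.2,-11,0],"angular":[0,0,0]},
    {"hand":1,"offset":[-3.2,-11,0],"angular":[0,0,0]},
    {"hand":1,"offset":[-3.2,-11,-5],"angular":[0,0,0]},
    {"hand":1,"offset":[-3.2,-11,-10],"angular":[0,0,0]},
    {"hand":1,"offset":[-3.2,-11,-13.8],"angular":[0,0,0]},
    {"hand":1,"offset":[-3.2,-11,-13.8],"angular":[0,0,0]},
    {"hand":0,"offset":[-3.2,-11,-13.8],"angular":[0,0,0]}
  ],
  "force": 40
}}

```text
time: 7.82
tool_pos: [0.463, -0.0106, 0.0518]
tcp_rot: [2.059, 2.372, 0.002]
wrist_force: [-0.2, 0.8, -0.7]
width: 0.814
```

{"api": "drive_tool", "payload": {
  "deltas": [
    {"hand":0,"offset":[0,0,0],"angular":[0,0,0]},
    {"hand":0,"offset":[0,0,0],"angular":[0,0,0]},
    {"hand":0,"offset":[0,0,0],"angular":[0,0,0]},
    {"hand":0,"offset":[0,0,0],"angular":[0,0,0]}
  ]
}}

```text
time: 8.32
tool_pos: [0.4634, -0.0112, 0.0529]
tcp_rot: [2.058, 2.37, 0.004]
wrist_force: [-2.2, 1.0, 5.9]
width: 0.577
```

{"api": "drive_tool", "payload": {
  "deltas": [
    {"hand":0,"offset":[0,0,5],"angular":[0,0,0]},
    {"hand":0,"offset":[0,0,10],"angular":[0,0,0]},
    {"hand":0,"offset":[3,4.5,12],"angular":[0,0,0]},
    {"hand":0,"offset":[6,9,12],"angular":[0,0,0]},
    {"hand":0,"offset":[9,13.5,12],"angular":[0,0,0]},
    {"hand":0,"offset":[12,18,12],"angular":[0,0,0]},
    {"hand":0,"offset":[14.5,22,12],"angular":[0,0,0]},
    {"hand":0,"offset":[16.8,25.4,12],"angular":[0,0,0]}
  ]
}}

```text
time: 9.32
tool_pos: [0.6304, 0.2447, 0.1709]
tcp_rot: [2.059, 2.372, 0.001]
wrist_force: [0.0, -0.9, -2.2]
width: 0.576
```

{"api": "drive_tool", "payload": {
  "deltas": [
    {"hand":0,"offset":[0,0,0],"angular":[0,0,0]}
  ]
}}

```text
time: 9.45
tool_pos: [0.6309, 0.2456, 0.1707]
tcp_rot: [2.057, 2.374, 0.003]
wrist_force: [0.7, -0.3, -3.5]
width: 0.58
```

```bash
python3 look.py wrist w3
```

```text
9.5 [0.6299 0.244  0.1705] [-2.058 -2.373  0.   ] J 8.140205294511304 [ 0.33  0.31  1.67 -0.    1.17  0.19] [-0.4 -1.1 -2.7] 0.578887923055636
```

View pics/w3.png

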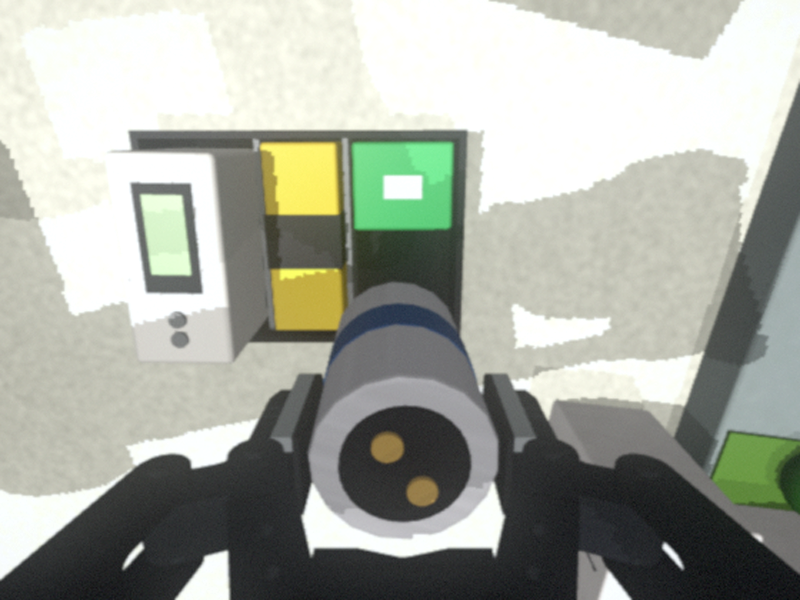

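Run:
```python
from h import *
c=dict(np.load("w3.npz")); np.set_printoptions(precision=4,suppress=True)
s=lambda l:np.array(l)*.7-.15
px=s([(467,131),(130,131)])
f=lambda p:np.r_[(proj(c,rect(p,.172,.116,.045)[[0,3]])-px).ravel(), proj(c,rect(p,.172,.116,.045)[[1,2]]).mean(0)[1]-(342*.7)]
r=least_squares(f,[.575,.258,.14]);C=r.x;print("case",C,np.degrees(C[2]),f(C).round(1))
w=C[2];R=np.array([[np.cos(w),-np.sin(w)],[np.sin(w),np.cos(w)]])
can=ray(c,s([403,457]),.2026);print("can",can,"rel slot", R.T@(can[:2]-C[:2])-[.053,-.025])
g=ray(c,s([403,229]),.043);print("gateway edge y case",(R.T@(g[:2]-C[:2])))
```

```text
case [0.5749 0.2614 0.1435] 8.224080622779672 [ 1.2 -0.2 -1.2 -0.1  0.8]
can [0.6302 0.2458 0.2026] rel slot [-0.0005  0.0017]
gateway edge y case [0.0528 0.0077]
```

{"api": "drive_tool", "payload": {
  "deltas": [
    {"hand":0,"offset":[0,0,-4],"angular":[0,0,0]},
    {"hand":0,"offset":[0,0,-7],"angular":[0,0,0]},
    {"hand":0,"offset":[0,0,-8.5],"angular":[0,0,0]},
    {"hand":0,"offset":[0,0,-9.6],"angular":[0,0,0]},
    {"hand":0,"offset":[0,0,-10.6],"angular":[0,0,0]},
    {"hand":0,"offset":[0,0,-11.1],"angular":[0,0,0]},
    {"hand":0,"offset":[0,0,-11.4],"angular":[0,0,0]},
    {"hand":0,"offset":[0,0,-11.4],"angular":[0,0,0]}
  ]
}}

```text
time: 10.5
tool_pos: [0.6301, 0.2427, 0.058]
tcp_rot: [2.06, 2.371, 0.001]
wrist_force: [-2.3, -0.8, 7.8]
width: 0.575
```

{"api": "drive_tool", "payload": {
  "deltas": [
    {"hand":0.8,"offset":[0,0,0.15],"angular":[0,0,0]},
    {"hand":0.9,"offset":[0,0,0.2],"angular":[0,0,0]},
    {"hand":1,"offset":[0,0,0.3],"angular":[0,0,0]},
    {"hand":1,"offset":[0,0,4],"angular":[0,0,0]},
    {"hand":1,"offset":[0,0,9],"angular":[0,0,0]},
    {"hand":1,"offset":[0,-1,14],"angular":[0,0,0]},
    {"hand":1,"offset":[-2.5,-6,14],"angular":[0,0,8]},
    {"hand":1,"offset":[-5,-11.5,14],"angular":[0,0,16]}
  ]
}}

```text
time: 11.5
tool_pos: [0.5799, 0.1273, 0.1978]
tcp_rot: [1.7, 2.639, 0.002]
wrist_force: [0.8, -1.0, 0.1]
width: 1.0
```

{"api": "drive_tool", "payload": {
  "deltas": [
    {"hand":1,"offset":[-2.2,-5.5,0],"angular":[0,0,8]},
    {"hand":1,"offset":[-4.4,-11,0],"angular":[0,0,14.2]},
    {"hand":1,"offset":[-6.6,-16.5,0],"angular":[0,0,14.2]},
    {"hand":1,"offset":[-8.8,-22,0],"angular":[0,0,14.2]},
    {"hand":1,"offset":[-10.9,-27,0],"angular":[0,0,14.2]},
    {"hand":1,"offset":[-10.9,-27,0],"angular":[0,0,14.2]}
  ]
}}

```text
time: 12.25
tool_pos: [0.4692, -0.145, 0.1966]
tcp_rot: [1.379, 2.823, -0.001]
wrist_force: [0.5, 0.7, 0.9]
width: 1.002
```

```bash
python3 look.py wrist w4
```

```text
12.3 [ 0.4701 -0.1434  0.1967] [1.377e+00 2.824e+00 1.000e-03] J 38.01962960268128 [-0.35 -0.06  2.03  0.    1.18 -1.01] [1.  0.4 0.4] 0.9995096980008412
```

View pics/w4.png

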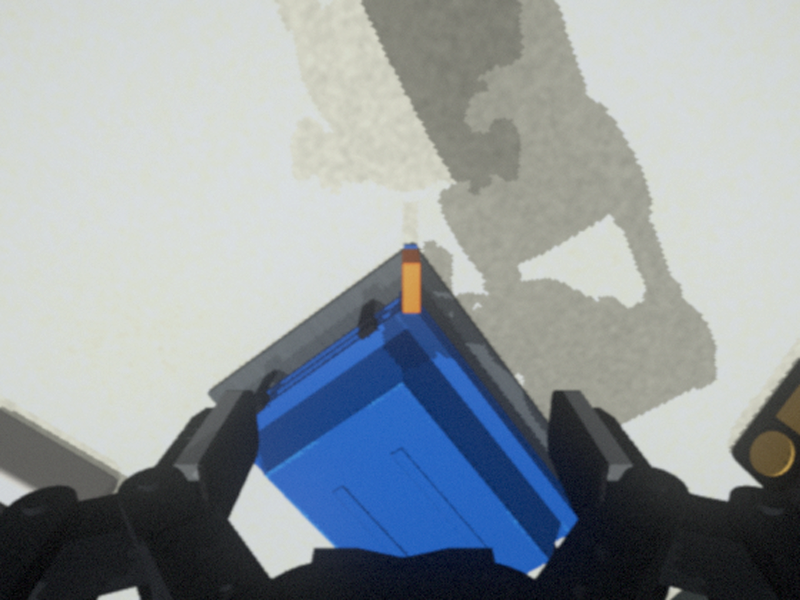

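Run:
```python
from h import *
c=dict(np.load("w4.npz")); np.set_printoptions(precision=4,suppress=True)
s=lambda l:np.array(l)*.7-.15
a=ray(c,s([412,263]),.086);b=ray(c,s([411,313]),.086);print((a+b)/2,np.degrees(np.arctan2(*(a-b)[1::-1])),np.linalg.norm(a-b))
```

```text
[ 0.4704 -0.1401  0.086 ] 127.14845957367415 0.027335666103128327
```

{"api": "drive_tool", "payload": {
  "deltas": [
    {"hand":0.6,"offset":[0.1,0.3,-5],"angular":[0,0,0]},
    {"hand":0.6,"offset":[0.1,0.3,-10],"angular":[0,0,0]},
    {"hand":0.6,"offset":[0.1,0.3,-14.6],"angular":[0,0,0]},
    {"hand":0.6,"offset":[0.1,0.3,-14.6],"angular":[0,0,0]},
    {"hand":0,"offset":[0.1,0.3,-14.6],"angular":[0,0,0]},
    {"hand":0,"offset":[0.1,0.3,-14.6],"angular":[0,0,0]},
    {"hand":0,"offset":[0.1,0.3,-14.6],"angular":[0,0,0]},
    {"hand":0,"offset":[0.1,0.3,-14.6],"angular":[0,0,0]}
  ],
  "force": 120
}}

```text
time: 13.3
tool_pos: [0.4737, -0.1398, 0.0534]
tcp_rot: [1.371, 2.822, 0.001]
wrist_force: [-0.6, 0.6, 5.2]
width: 0.098
```

{"api": "drive_tool", "payload": {
  "deltas": [
    {"hand":0,"offset":[0,0,0],"angular":[0,0,0]},
    {"hand":0,"offset":[0,0,0],"angular":[0,0,0]},
    {"hand":0,"offset":[0,0,0],"angular":[0,0,0]}
  ]
}}

```text
time: 13.68
tool_pos: [0.4737, -0.1398, 0.0534]
tcp_rot: [1.371, 2.822, 0.001]
wrist_force: [-0.7, 1.0, 5.4]
width: 0.098
```

{"api": "drive_tool", "payload": {
  "deltas": [
    {"hand":0,"offset":[0.02,-0.02,0.6],"angular":[1.0,0.8,0]},
    {"hand":0,"offset":[0.03,-0.04,1.25],"angular":[2.05,1.6,0]},
    {"hand":0,"offset":[0.06,-0.08,1.9],"angular":[3.1,2.4,0]},
    {"hand":0,"offset":[0.1,-0.12,2.5],"angular":[4.1,3.2,0]},
    {"hand":0,"offset":[0.14,-0.18,3.1],"angular":[5.1,4.0,0]},
    {"hand":0,"offset":[0.2,-0.25,3.75],"angular":[6.1,4.8,0]},
    {"hand":0,"offset":[0.26,-0.34,4.35],"angular":[7.2,5.6,0]},
    {"hand":0,"offset":[0.33,-0.43,5.0],"angular":[8.2,6.4,0]}
  ]
}}

```text
time: 14.68
tool_pos: [0.4755, -0.1436, 0.1012]
tcp_rot: [-1.299, -2.677, -0.121]
wrist_force: [-1.5, -1.1, 1.7]
width: 0.1
```

{"api": "drive_tool", "payload": {
  "deltas": [
    {"hand":0,"offset":[0,0,0],"angular":[0,0,0]},
    {"hand":0,"offset":[0,0,0],"angular":[0,0,0]}
  ]
}}

```text
time: 14.92
tool_pos: [0.4753, -0.1436, 0.1005]
tcp_rot: [-1.299, -2.678, -0.119]
wrist_force: [-1.0, -1.8, 2.2]
width: 0.102
```

```bash
python3 look.py scene s5
python3 - <<'E'
import cv2
f=cv2.imread("pics/s5.png"); cv2.imwrite("pics/s5c.png",cv2.resize(f[180:440,200:600],(800,520),interpolation=cv2.INTER_CUBIC))
E
```

```text
14.975 [ 0.4752 -0.1435  0.1006] [-1.299 -2.679 -0.119] J 38.247428842702334 [-0.4   0.15  2.01  0.1   1.14 -1.12] [-0.5 -2.4  1.9] 0.09590276589596489
```

View pics/s5c.png

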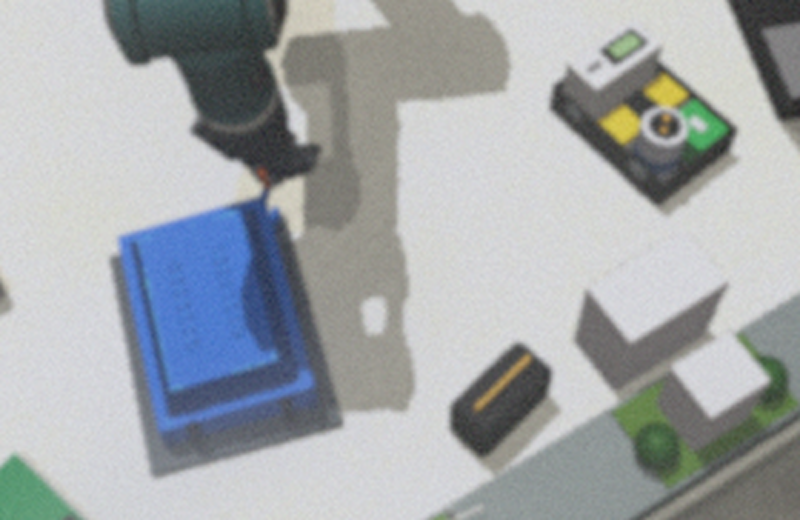

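{"api": "drive_tool", "payload": {
  "deltas": [
    {"hand":0,"offset":[0.16,-0.2,1.1],"angular":[1.9,1.5,0]},
    {"hand":0,"offset":[0.34,-0.44,2.25],"angular":[3.8,3.0,0]},
    {"hand":0,"offset":[0.55,-0.72,3.35],"angular":[5.7,4.4,0]},
    {"hand":0,"offset":[0.79,-1.02,4.44],"angular":[7.6,5.9,0]},
    {"hand":0,"offset":[0.79,-1.02,4.44],"angular":[7.6,5.9,0]},
    {"hand":0,"offset":[0.79,-1.02,5.4],"angular":[7.6,5.9,0]},
    {"hand":0,"offset":[0.79,-1.02,6.4],"angular":[7.6,5.9,0]},
    {"hand":0,"offset":[0.79,-1.02,7.4],"angular":[7.6,5.9,0]}
  ]
}}

```text
time: 15.98
tool_pos: [0.4828, -0.1531, 0.1753]
tcp_rot: [-1.23, -2.538, -0.22]
wrist_force: [0.1, 0.6, -1.1]
width: 0.1
```

{"api": "drive_tool", "payload": {
  "deltas": [
    {"hand":0,"offset":[0,0,2],"angular":[0,0,0]},
    {"hand":0,"offset":[0,0,4.5],"angular":[0,0,0]},
    {"hand":0,"offset":[0,0,7],"angular":[0,0,0]},
    {"hand":0,"offset":[0,0,9],"angular":[0,0,0]},
    {"hand":0,"offset":[0,0,9],"angular":[0,0,0]}
  ]
}}

```text
time: 16.6
tool_pos: [0.4841, -0.1541, 0.2671]
tcp_rot: [-1.232, -2.542, -0.22]
wrist_force: [0.3, -0.1, -1.2]
width: 0.1
```

```bash
python3 look.py scene s6; python3 look.py top t6
python3 - <<'E'
import cv2,numpy as np
a=cv2.imread("pics/s6.png")[150:440,200:520]; b=cv2.imread("pics/t6.png")[150:440,380:700]
cv2.imwrite("pics/st6.png",cv2.resize(np.hstack([a,b]),(800,362),interpolation=cv2.INTER_CUBIC))
E
```

```text
16.65 [ 0.4833 -0.1538  0.2655] [-1.231 -2.539 -0.22 ] J 38.257405037996364 [-0.46  0.13  1.74  0.15  1.59 -1.15] [-0.3  0.1 -1.5] 0.09895558606225023
16.7 [ 0.4828 -0.1536  0.2645] [-1.231 -2.537 -0.22 ] J 38.2471880798156 [-0.46  0.13  1.74  0.15  1.59 -1.15] [-0.4  0.9 -1.1] 0.0958160623676258
```

View pics/st6.png

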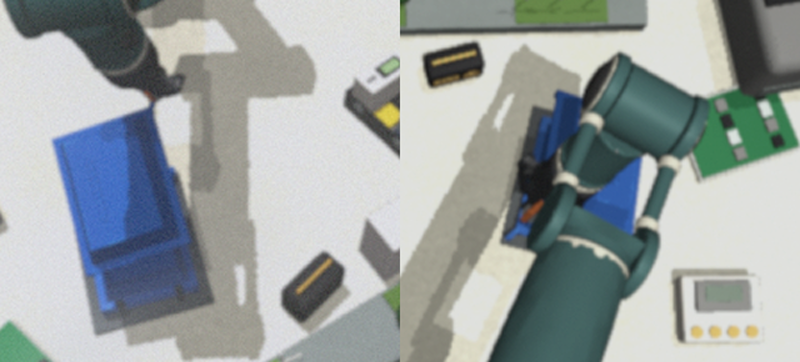

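{"api": "drive_tool", "payload": {
  "deltas": [
    {"hand":0,"offset":[0,0,0],"angular":[-3,-2.3,0]},
    {"hand":0,"offset":[0,0,0],"angular":[-6,-4.7,0]},
    {"hand":0,"offset":[0,0,0],"angular":[-9,-7,0]},
    {"hand":0,"offset":[0,0,0],"angular":[-12,-9.3,0]},
    {"hand":0,"offset":[0,0,0],"angular":[-14.5,-11.3,0]},
    {"hand":0,"offset":[0,0,0],"angular":[-15.8,-12.3,0]},
    {"hand":0,"offset":[0,0,0],"angular":[-15.8,-12.3,0]}
  ]
}}

```text
time: 17.58
tool_pos: [0.4823, -0.1531, 0.2639]
tcp_rot: [-1.37, -2.825, 0.0]
wrist_force: [-0.4, -0.3, -0.1]
width: 0.102
```

{"api": "drive_tool", "payload": {
  "deltas": [
    {"hand":0,"offset":[-0.2,2,0],"angular":[0,0,1]},
    {"hand":0,"offset":[-0.4,5,0],"angular":[0,0,3]},
    {"hand":0,"offset":[-0.7,9,0],"angular":[0,0,5]},
    {"hand":0,"offset":[-1,13,0],"angular":[0,0,7]},
    {"hand":0,"offset":[-1.3,17,0],"angular":[0,0,9]},
    {"hand":0,"offset":[-1.6,21,0],"angular":[0,0,11]},
    {"hand":0,"offset":[-1.9,24,0],"angular":[0,0,12.5]},
    {"hand":0,"offset":[-2,25,0],"angular":[0,0,13]}
  ]
}}

```text
time: 18.58
tool_pos: [0.4624, 0.0984, 0.2645]
tcp_rot: [-1.037, -2.964, -0.0]
wrist_force: [0.5, -0.4, -1.4]
width: 0.096
```

{"api": "drive_tool", "payload": {
  "deltas": [
    {"hand":0,"offset":[-0.2,2,0],"angular":[0,0,1]},
    {"hand":0,"offset":[-0.4,5,0],"angular":[0,0,2]},
    {"hand":0,"offset":[-0.7,9,0],"angular":[0,0,4]},
    {"hand":0,"offset":[-1,13,0],"angular":[0,0,6]},
    {"hand":0,"offset":[-1.3,17,0],"angular":[0,0,8]},
    {"hand":0,"offset":[-1.6,21,0],"angular":[0,0,9.5]},
    {"hand":0,"offset":[-1.8,23.2,0],"angular":[0,0,10]},
    {"hand":0,"offset":[-1.8,23.2,0],"angular":[0,0,10]}
  ]
}}

```text
time: 19.58
tool_pos: [0.4448, 0.329, 0.2643]
tcp_rot: [-0.778, -3.043, 0.002]
wrist_force: [-0.1, 0.1, -0.8]
width: 0.1
```

```bash
python3 look.py scene s7; python3 look.py top t7
python3 - <<'E'
import cv2,numpy as np
a=cv2.imread("pics/s7.png")[100:360,360:660]; b=cv2.imread("pics/t7.png")[180:440,150:450]
cv2.imwrite("pics/st7.png",cv2.resize(np.vstack([a,b]),None,fx=1.5,fy=1.15,interpolation=cv2.INTER_CUBIC))
E
```

```text
19.625 [0.4449 0.3281 0.2643] [-7.790e-01 -3.043e+00  2.000e-03] J 61.27786795795868 [ 0.59  0.01  1.83 -0.    1.3  -0.48] [-0.6 -0.2 -0.6] 0.09723743416508733
19.675 [0.445  0.3275 0.2644] [-7.800e-01 -3.043e+00  2.000e-03] J 61.23012834010723 [ 0.59  0.01  1.83 -0.    1.3  -0.48] [ 0.6 -0.7 -0.6] 0.09850343987488647
```

View pics/st7.png

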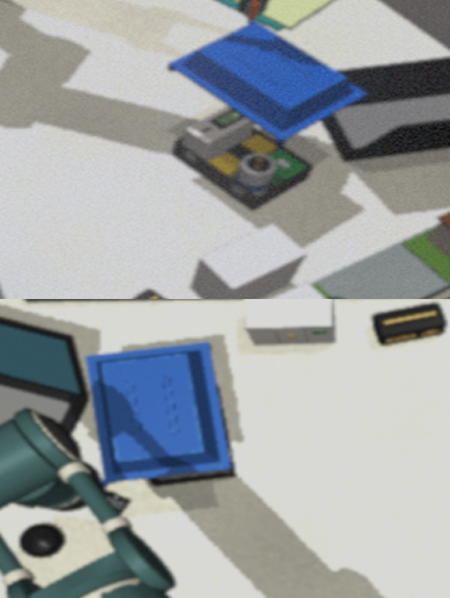

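Run:
```python
from h import *
from scipy.spatial.transform import Rotation as Ro
np.set_printoptions(precision=4,suppress=True)
s=dict(np.load("s7.npz"));t=dict(np.load("t7.npz"))
ps=(np.array([(367,95),(279,138),(170,67)])/[1.5,1.15]+[360,100])*.7-.15
pt=((np.array([(88,355),(212,343),(234,473),(106,484)])-[0,299])/[1.5,1.15]+[150,180])*.7-.15
P=np.array([[.103,.076,.014],[.103,-.076,.014],[-.103,-.076,.014],[-.103,.076,.014]])
def f(p):
    X=Ro.from_rotvec(p[3:]).apply(P)+p[:3]
    return np.r_[(proj(s,X[:3])-ps).ravel(),(proj(t,X)-pt).ravel()]
r=least_squares(f,[.575,.26,.24,0,0,.14]);p=r.x;R=Ro.from_rotvec(p[3:]).as_matrix()
print(p[:3],"tilt",np.degrees(np.arccos(R[2,2])),"zaxis",R[:,2],"yaw",np.degrees(np.arctan2(R[1,0],R[0,0])),f(p).round(1))
w=.1436;A=np.array([[np.cos(w),-np.sin(w)],[np.sin(w),np.cos(w)]]);print("in case",A.T@(p[:2]-[.5748,.26]))
```

```text
[0.5747 0.2557 0.2399] tilt 5.52821792988005 zaxis [-0.094   0.0211  0.9953] yaw 6.013631693620923 [-1.1 -0.2 -0.5  0.  -1.9  0.3 -0.2 -0.  -0.7 -0.1 -1.8 -1.3 -0.1 -0.6]
in case [-0.0007 -0.0043]
```

{"api": "drive_tool", "payload": {
  "deltas": [
    {"hand":0,"offset":[0,0.1,-0.5],"angular":[0.5,1,0]},
    {"hand":0,"offset":[0,0.2,-1.5],"angular":[1,2,0]},
    {"hand":0,"offset":[0,0.3,-2.5],"angular":[1.5,3,0]},
    {"hand":0,"offset":[0,0.3,-3.2],"angular":[2.1,4,0]},
    {"hand":0,"offset":[0,0.3,-3.5],"angular":[2.1,4,0]},
    {"hand":0,"offset":[0,0.3,-3.5],"angular":[2.1,4,0]},
    {"hand":0,"offset":[0,0.3,-3.5],"angular":[2.1,4,0]}
  ]
}}

```text
time: 20.55
tool_pos: [0.445, 0.3316, 0.2301]
tcp_rot: [-0.761, -2.969, -0.029]
wrist_force: [0.3, -0.4, -0.3]
width: 0.1
```

```bash
python3 look.py scene s8; python3 look.py top t8
python3 - <<'E'
import cv2,numpy as np
g=lambda f,y,x:cv2.resize(np.load(f"{f}.npz")["frame"][y:y+145,x:x+200],None,fx=4,fy=2,interpolation=cv2.INTER_CUBIC)
cv2.imwrite("pics/st8.png",cv2.convertScaleAbs(np.vstack([g("s8",80,255),g("t8",140,110)]),alpha=1.5))
E
```

```text
20.6 [0.445  0.3317 0.2302] [-0.761 -2.97  -0.029] J 61.26914307937818 [ 0.55  0.06  1.84  0.07  1.28 -0.54] [-0.4 -0.3 -0. ] 0.10000939456714307
20.65 [0.445  0.3317 0.2302] [-0.761 -2.97  -0.029] J 61.26917954195801 [ 0.55  0.06  1.84  0.07  1.28 -0.54] [-0.5  0.4  0.4] 0.09475170078413941
```

View pics/st8.png

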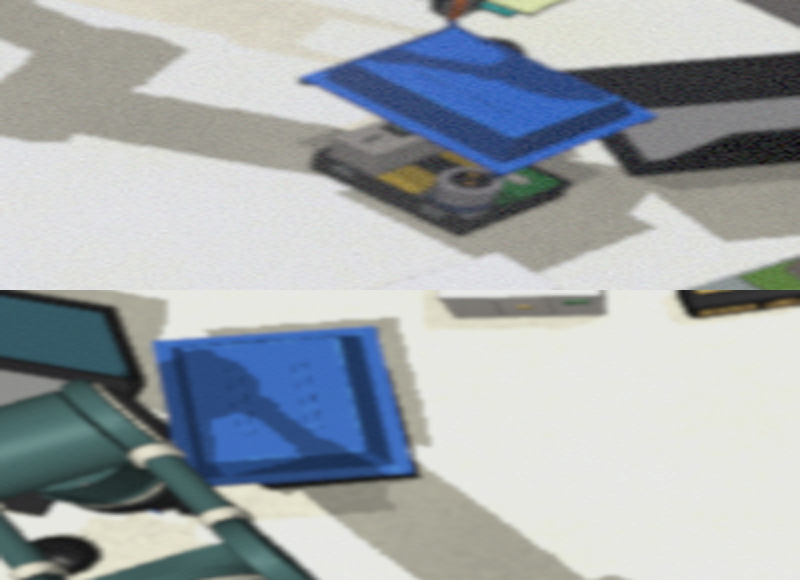

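Run:
```python
from h import *
from scipy.spatial.transform import Rotation as Ro
np.set_printoptions(precision=4,suppress=True)
s=dict(np.load("s8.npz"));t=dict(np.load("t8.npz"))
ps=np.array([(655,117),(502,174),(300,80),(453,27)])/[4,2]+[255,80]-.3
pt=(np.array([(154,341),(378,328),(415,474)])-[0,290])/[4,2]+[110,140]-.3
P=np.array([[.103,.076,.014],[.103,-.076,.014],[-.103,-.076,.014],[-.103,.076,.014]])
def f(p):
    X=Ro.from_rotvec(p[3:]).apply(P)+p[:3]
    return np.r_[(proj(s,X)-ps).ravel(),(proj(t,X[:3])-pt).ravel()]
r=least_squares(f,[.575,.26,.2,0,0,.14]);p=r.x;R=Ro.from_rotvec(p[3:]).as_matrix()
print(p[:3],"tilt",np.degrees(np.arccos(R[2,2])),"zaxis",R[:,2],"yaw",np.degrees(np.arctan2(R[1,0],R[0,0])),f(p).round(1))
w=.1436;A=np.array([[np.cos(w),-np.sin(w)],[np.sin(w),np.cos(w)]]);print("in case",A.T@(p[:2]-[.5748,.26]))
```

```text
[0.5725 0.261  0.1963] tilt 3.5863929250444246 zaxis [ 0.046  -0.0424  0.998 ] yaw 7.187281474643034 [ 0.1 -0.2 -0.7  0.5 -0.5 -0.3 -0.2  0.2 -0.2  0.1 -0.4 -0.6 -0.5 -0. ]
in case [-0.0022  0.0013]
```

Run:
```python
from h import *
for n in("scene","top"):
    a=dict(np.load(n+"0.npz"));b=np.load(n[0]+"8.npz")["frame"]
    for q in proj(a,rect([.5622,-.2587,-.26],.25,.19,.008)).round().astype(int):
        x,y=q;T=a["frame"][y-9:y+10,x-9:x+10];m=cv2.matchTemplate(b[y-19:y+20,x-19:x+20],T,cv2.TM_CCOEFF_NORMED)
        _,v,_,l=cv2.minMaxLoc(m);print(n,q,"shift px",np.array(l)-10,round(v,2))
    for k,P in{"radio":[.72,-.06,.06],"wall":[.39,-.47,.06],"cab":[.73,.09,.1],"mouse":[.3845,.4553,.02]}.items():
        x,y=proj(a,P)[0].round().astype(int);T=a["frame"][y-18:y+19,x-18:x+19];S=b[y-30:y+31,x-30:x+31]
        _,v,_,l=cv2.minMaxLoc(cv2.matchTemplate(S,T,cv2.TM_CCOEFF_NORMED));print(n,k,np.array(l)-12,round(v,2))
```

```text
scene [260 273] shift px [0 0] 0.99
scene [192 292] shift px [0 0] 0.99
scene [177 215] shift px [1 0] 0.86
scene [238 200] shift px [0 1] 0.77
scene radio [-5  5] 0.69
scene wall [0 0] 0.87
scene cab [0 2] 0.8
scene mouse [0 1] 0.36
top [340 164] shift px [0 0] 1.0
top [400 178] shift px [0 0] 0.99
top [383 257] shift px [0 0] 1.0
top [322 242] shift px [1 0] 0.86
top radio [0 0] 0.99
top wall [0 0] 0.88
top cab [0 0] 0.99
top mouse [ 0 -1] 0.56
```

Everything is in place, so I'm handing the job in.

Run:
```python
from workcell import bot
s=bot.read_state();print(s["time"],s["tool_pos"],abs(s["joint_vel"]).max(),s["width"])
print(bot.finish_job())
```

```text
20.65 [0.44502271 0.33169631 0.23018809] 0.002200075978312055 0.09475170078413941
the job is handed in; nothing more can be done
None
```

I handed the job in at 20.65 s on the robot's clock. The meter and the can are standing in the case, and the cover is held above it by its tab. The hand-in reports no verdict, so the checks below are my own.

- **Meter and can:** I set both on the case floor, felt the contact, and released them. The pictures after that show both upright in their own compartments beside the battery and gateway.
- **Peel:** I raised the tab corner about 5 cm with the tool tipped about 10°, pivoting about the far corner. The force on the tool fits the far corner still resting on the stack. I judged this from the tool's motion and one picture; I did not measure the cover's angle there. I then tipped it to about 20°, lifted it clear, levelled it and carried it over.
- **Cover at the end:**

| Check | Measured | Allowed |
|---|---|---|
| Off the case centre | (-2, 1) mm | 45 mm each way |
| Yaw off the case | about 1° | 0.25 rad (14°) |
| Tilt | 3.6° | 0.2 rad (11.5°) |
| Lowest-edge height (at its centre) | about 196 mm | 120 to 290 mm |

- **Tilt correction:** The first fit over the case showed 5.5° of tilt the other way, so I corrected it by about 4.5°. The small overshoot is within image accuracy.
- **Stack and bystanders:** All four corners of the stack's base plate matched the start pictures to within 1 pixel (about 3 mm). The radio, lying meter and model cabinet show no shift in the top view.
- **Weak checks:** In the scene view the radio gave a poor match (-5, 5 px, score 0.69), which disagrees with the clean top view (score 0.99). The mouse matched poorly in both views (scores 0.36 and 0.56), because the arm's shadow and the arm itself are close by. I never went near the mouse.

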